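Complete the split-bearing kit

TASK

Complete the bearing kit in the blue tray: set each of the two round-backed bearing caps squarely and fully down on the lower half that it matches in size, centred along the bore, and stand the two flanged bushes upright in the grey parts box. The square-backed cap and the bush without a flange belong to another job: leave them where they are.

Things in the scene. Friction and masses are not known exactly. Their poses are not given: they have to be found in the camera images.
- tray: Fixed blue plastic kit tray on the bench, 142 mm (x) by 310 mm (y), walls 5 mm thick, 18 mm high, floor 5 mm. Three places along its y axis (-98, 0, +98 mm) hold the two lower bearing halves and the parts box, in any order, axes parallel to the tray's. Origin: centre of underside.
- lower_large: Lower half of the large bearing, grey cast iron, fixed in the tray: body 112 mm long (x), 34 mm wide (y, along the bore), half-bore radius 22 mm open upwards. Flat seat 32 mm above origin; at its ends 13 mm tall lips flare outwards: 100 mm apart at the seat, 113 mm at the top, leading in the cap (96 mm long). Origin: centre of underside, 5 mm above the bench.
- lower_small: Lower half of the small bearing, grey cast iron, fixed in the tray: body 86 mm long (x), 34 mm wide (y, along the bore), half-bore radius 14 mm open upwards. Flat seat 26 mm above origin; at its ends 13 mm tall lips flare outwards: 74 mm apart at the seat, 87 mm at the top, leading in the cap (70 mm long). Origin: centre of underside, 5 mm above the bench.
- parts_box: Fixed grey plastic open box in the tray, outside 118 mm (x) by 88 mm (y) by 22 mm high, walls and floor 4 mm thick. Origin: centre of its underside, 5 mm above the bench; its inner floor is 4 mm above the origin.
- cap_large: Grey cast-iron bearing cap (upper half of a split bearing), feet down on the bench. Largest cap, round back: belongs on the large lower half. 96 mm long (x axis, ends alike), 34 mm high, 34 mm wide (y axis, along the bore; flat side faces, grip here); half-bore of radius 22 mm opens downwards; feet 14 mm thick. Origin: centre of underside, z up. About 400 g.
- cap_small: Grey cast-iron bearing cap (upper half of a split bearing), feet down on the bench. Smallest cap, round back: belongs on the small lower half. 70 mm long (x axis, ends alike), 26 mm high, 34 mm wide (y axis, along the bore; flat side faces, grip here); half-bore of radius 14 mm opens downwards; feet 10 mm thick. Origin: centre of underside, z up. About 200 g.
- spare_cap: Grey cast-iron bearing cap (upper half of a split bearing), feet down on the bench. Look-alike, middle size, square flat-topped back: fits neither half, stays where it lies. 84 mm long (x axis, ends alike), 30 mm high, 34 mm wide (y axis, along the bore; flat side faces, grip here); half-bore of radius 18 mm opens downwards; feet 12 mm thick. Origin: centre of underside, z up. About 300 g.
- bush_a: Bronze flanged bush standing upright on its flange on the bench: plain tube 26 mm outside diameter, 50 mm tall in all, 18 mm bore, with a flange 40 mm in diameter and 6 mm thick round its foot. Origin: centre of the underside, z up. About 120 g. The two flanged bushes are alike and interchangeable.
- bush_b: Bronze flanged bush standing upright on its flange on the bench: plain tube 26 mm outside diameter, 50 mm tall in all, 18 mm bore, with a flange 40 mm in diameter and 6 mm thick round its foot. Origin: centre of the underside, z up. About 120 g. The two flanged bushes are alike and interchangeable.
- plain_bush: Look-alike: bronze plain tube without any flange, standing upright on the bench, 26 mm outside diameter, 50 mm tall, 18 mm bore. Stays where it stands. Origin: centre of the underside.

How it is judged:
By the outcome, as a careful person would: the job done as asked, in the order asked, and still so for the second after the job is handed in, with the robot touching nothing.
It also fails if it takes over 115 s, if anything falls off the work surface, if the arm or the gripper's body presses on something with over 40 N, if the wrist force passes 120 N, or if a joint passes its speed limit or range.

ROBOT

A 7-joint arm with a two-finger parallel gripper is mounted at the origin on the work surface. World frame = base frame: x ahead of the robot, y to its left, z up, the work surface at z = 0. Lengths are in m, angles in rad, forces in N, time in s.
With the tool pointing down it reaches from about 0.425 to 0.925 m from the base axis. Payload 6.8 kg.
Tool frame: the origin (TCP) lies on the centre line of the jaws, within the pads' length; the fingertips stand 25 mm ahead of it and the grasp point (between the pads) lies 6 mm ahead of it; z points along the fingers, y is the line along which they close (so a half turn about z gives the same grasp; the last joint's range is limited). The gripper opens to 85 mm and grips with 20 to 120 N. Pads are 22 mm wide; open, the fingers measure 114 mm over their backs; the gripper's body (76 mm by 85 mm) begins 54 mm behind the grasp point. The pads swing forward as they close: fully open they stand 13 mm farther back than shut.
Start: joints at [1.119, 0.477, 0.022, 1.555, -0.011, 1.109, -0.083], TCP at [0.228, -0.636, 0.256] pointing down, gripper open.
Joint ranges: [-2.96, 2.96], [-0.34, 2.1], [-1.41, 1.46], [0.24, 2.44], [-1.37, 4.51], [0.17, 1.92], [-2.96, 2.96]. Speed limits (rad/s): [2.39, 2.39, 3.14, 3.14, 3.14, 3.14, 3.14].

INTERFACE

Orientations are given as a rotation vector (axis times angle).
In Python, from bench import status, imaging, workorder gives the robot as it stands.
- The arm moves only by the tool send_rows, never from a script. Its argument "steps" is a list of rows, each an object of numbers: "dx", "dy", "dz": the shift along the tool's x, y, z in cm; "yaw": the turn about the tool's z in degrees; "gripper": the opening, from 0 (shut) to 1 (fully open). A call has 1 to 5 rows; each row is the pose to reach, as a shift and turn from the pose commanded when the call began, along the tool's axes at that moment; what a row does not reach only later rows make up. A row lasts 1/8 s, in which the tool goes at most 62.5 mm and 10.7 degrees, less where a joint would pass 70% of its speed; a pose out of reach is approached as far as the arm can. A call with a gripper value outside its range is refused whole. The fingers move at their own pace and stop on an object; "force" is the grip in N (left out, the last holds). Time passes only in rows, so rows that repeat a pose let the fingers close. It gives the time, the measured TCP pose, the force, the opening and the grip force at its end, in the units of the state.
- status.get_obs(): the state, without advancing time (a new reading comes with each control period).
- imaging.grab_frame(name): name is "side" or "top"; returns a dict with "color" (480x640x3 uint8, red, green, blue), "depth" (480x640 float32, m along the optical axis (not along the pixel's ray), 0 where there is no reading), "K" (3x3 intrinsics, pixels), "R" (3x3) and "t" (3): a world point X has camera coordinates R X + t. Camera axes: x right, y down, z forward; pixel columns grow to the right and rows downward; lengths in m; the calibration is good to about 2 mm. A picture is of the moment at which its call begins.
- workorder.hand_in(): hands the job in; it is judged then, once.
The state is a dict: "clock": time; "joints": joint angles; "qvel": joint speeds; "tau": joint torques, N m; "tcp_pos": TCP position; "orientation": TCP orientation; "contact_force": force on the tool from outside, world axes, zero at the start; "moment": the same for the moment, N m; "grip_width": finger opening in m; "gripper_force": force on a finger pad.
Only numpy, scipy, OpenCV 4.12 (cv2) and the standard library are available. Lean on these libraries where they do the work, as an engineer would, in place of code of your own. Each camera call takes 0.05 s, during which the arm holds its last target. There are 200 camera calls.

## Working session

There is one attempt and no reset: what is moved stays moved. The work goes in short steps, Python scripts to look and compute and a tool call to move; the robot and the scene stay as the last step left them, time stands still between calls to the robot, and variables do not carry over. Pictures are saved under pics/ and viewed, at most 14 in all, crops included, and the job is handed in when it is done.

Besides the shell and the picture viewer there is one more tool, called after "Call:" as name(argument=value, ...), one argument or row to a line, values as JSON. send_rows: Moves the arm, as the interface text tells. Its arguments: {"type":"object","properties":{"steps":{"type":"array"},"force":{"type":"number"}},"required":["steps"]}

```bash
ls; mkdir -p pics; cat > h.py <<'E'
import numpy as np, cv2
from bench import status, imaging
def grab(n,save=None):
    f=imaging.grab_frame(n)
    if save: cv2.imwrite('pics/'+save,f['color'][:,:,::-1])
    return f
def world(f):
    K,R,t=f['K'],f['R'],f['t']; d=f['depth']
    v,u=np.mgrid[:480,:640]
    c=np.stack([(u-K[0,2])/K[0,0]*d,(v-K[1,2])/K[1,1]*d,d],-1)
    return (c-t)@R
E
python3 - <<'E'
from h import *
f=grab('top','t0.png'); grab('side','s0.png'); np.savez('t0.npz',**f)
print(status.get_obs()); print(f['R'],f['t'],f['K'])
E
```

```text
pics
{'clock': 0.1, 'joints': array([ 1.11888145,  0.4777246 ,  0.02234096,  1.55634127, -0.01150843,
        1.10932192, -0.08308166]), 'qvel': array([ 0.0002797 , -0.00299954, -0.00053553, -0.00119394, -0.00097237,
       -0.00088822, -0.00265935]), 'tau': array([ 5.49172692e-03, -5.97753239e+01,  1.61410119e+00, -2.81953955e+01,
        1.27915945e-02,  5.01187387e-03, -2.12217896e-05]), 'tcp_pos': array([ 0.22735815, -0.63503128,  0.25542285]), 'orientation': array([-3.09368115e+00, -5.37186085e-01,  6.21849470e-04]), 'contact_force': array([ 1.39101523, -0.10263501, -0.03513867]), 'moment': array([-0.03902604, -0.0138061 , -0.01587381]), 'gripper_force': 0.0, 'grip_width': 0.08552696126405468}
[[-0.01011664 -0.99980267 -0.01709613]
 [-0.99292243  0.01206733 -0.11814998]
 [ 0.11833297  0.01577985 -0.99284858]] [0.01412382 0.55646546 1.03984596] [[492.22829901   0.         311.70282751]
 [  0.         492.22829901 242.79455422]
 [  0.           0.           1.        ]]
```

View pics/t0.png

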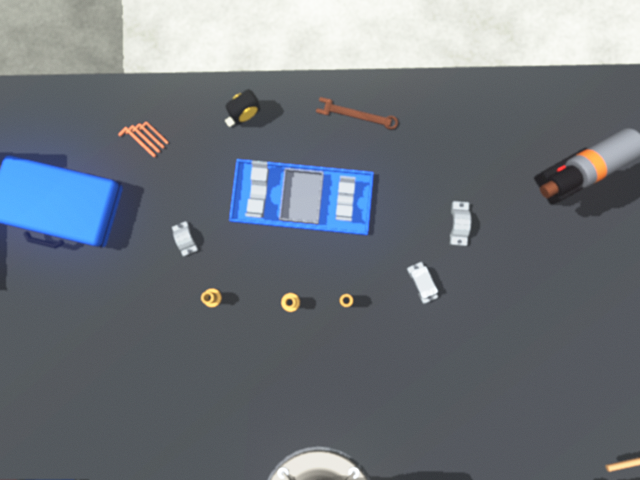

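View pics/s0.png

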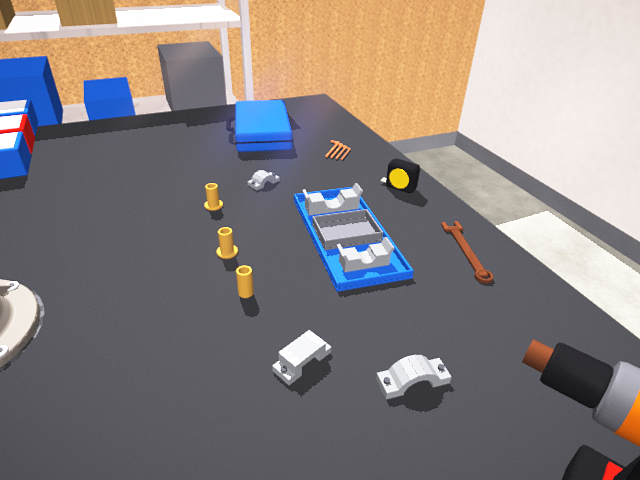

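The top view has +x up and +y to the left. It shows:
- **Caps:** large cap at (460,223), square spare at (423,283), small cap at (185,238).
- **Bushes:** flanged at (211,298) and (290,302), plain at (346,300).
- **Tray:** large lower half at about (257,190), box at (302,196), small lower half at (345,198).

The side view agrees with this.

```bash
cat >> h.py <<'E'
def rect(P):
    (c,(w,h),a)=cv2.minAreaRect((P[:,:2]*1000).astype(np.float32))
    if w<h: w,h,a=h,w,a-90   # a = angle of the long side in world
    return np.round(c,1),round(w,1),round(h,1),round((a+90)%180-90,1)
def part(f,W,u,v,z0,z1,r=32):
    m=np.zeros((480,640),bool); m[v-r:v+r,u-r:u+r]=1
    m&=(f['depth']>0)&(W[...,2]>z0)&(W[...,2]<z1)
    n,l,s,_=cv2.connectedComponentsWithStats(m.astype(np.uint8))
    k=1+np.argmax(s[1:,4]); return W[l==k]
E
python3 - <<'E'
from h import *
f=dict(np.load('t0.npz')); W=world(f)
print('bench z',np.median(W[330:400,200:400,2]),W[330:400,200:400,2].std())
for n,u,v in [('L',460,223),('sp',423,283),('S',185,238),('ba',211,298),('bb',290,302),('pl',346,300)]:
    P=part(f,W,u,v,.005,.1); print(n,rect(P),P[:,2].max(),len(P))
for n,u,v in [('ba',211,298),('bb',290,302),('pl',346,300)]:
    P=part(f,W,u,v,.040,.1,20); print(n,'top',rect(P),P[:,:2].mean(0))
hsv=cv2.cvtColor(f['color'],cv2.COLOR_RGB2HSV)
m=np.zeros((480,640),bool);m[140:250,215:390]=1
b=m&(hsv[...,1]>150)&(W[...,2]>.012); print('tray',rect(W[b]))
g=m&(hsv[...,1]<90)&(W[...,2]>.02)
for n,a,c in [('L',240,272),('box',276,327),('S',330,362)]:
    q=g.copy();q[:,:a]=0;q[:,c:]=0; P=W[q]; print(n,rect(P),P[:,2].max(),np.percentile(P[:,2],[10,50,90]))
E
```

```text
bench z -0.0006767486676646163 0.07358938183872242
L (array([ 600.2, -320.1]), 96.5, 35.5, -5.5) 0.037014455036522766 733
sp (array([ 471.3, -235.8]), 83.6, 42.2, 22.8) 0.03470111477267507 652
S (array([574.4, 294.8]), 70.4, 34.8, 21.9) 0.03134410647543428 496
ba (array([441.7, 231.4]), 36.9, 34.5, 23.2) 0.054513730826189793 194
bb (array([429.6,  57.5]), 36.5, 34.1, 23.7) 0.052546712876435094 147
pl (array([433. , -62.6]), 23.4, 23.3, 89.6) 0.052666188498905725 73
ba top (array([442.4, 231.7]), 25.6, 23.3, 89.4) [0.44191608 0.23119176]
bb top (array([430. ,  58.1]), 23.6, 23.3, 89.4) [0.42988776 0.05792985]
pl top (array([433.1, -62.7]), 23.4, 23.2, 89.2) [ 0.43287537 -0.06287534]
tray (array([586.9,  40.4]), 310.1, 301.3, 83.5)
L (array([573.4,  89.9]), 338.9, 83.4, 20.7) 1.0983974315160232 [0.02691551 0.03636135 0.04759082]
box (array([578.7,  33.9]), 295.7, 94.0, -1.6) 1.0983974315160232 [0.02288904 0.02536557 0.02894414]
S (array([564.1, -50.8]), 279.2, 36.9, -9.7) 1.0983974315160232 [0.02584094 0.03048394 0.04181698]
```

```bash
cat > tray.py <<'E'
from h import *
def tray(f):
    W=world(f)
    hsv=cv2.cvtColor(f['color'],cv2.COLOR_RGB2HSV)
    m=np.zeros((480,640),bool);m[140:250,215:390]=1
    m&=(f['depth']>0)&(W[...,2]<.2)
    T=W[m&(hsv[...,1]>150)&(W[...,2]>.012)]; r=rect(T); print('tray',r)
    a=np.radians(r[3]); ey=np.array([np.cos(a),np.sin(a)]); 
    if ey[1]<0: ey=-ey
    ex=np.array([ey[1],-ey[0]])
    c=np.array(r[0])/1000
    g=W[m&(hsv[...,1]<90)&(W[...,2]>.023)]; L=np.c_[(g[:,:2]-c)@ex,(g[:,:2]-c)@ey,g[:,2]]*1000
    return c,ex,ey,L
E
python3 - <<'E'
from tray import *
f=dict(np.load('t0.npz'));c,ex,ey,L=tray(f); print(ex,ey)
for y in(-98,0,98):
    print(y,'nominal world',c+ey*y/1000)
    P=L[abs(L[:,1]-y)<48]; P=P[(P[:,2]>(35 if y>50 else 28 if y<0 else 23))]
    lo,hi=np.percentile(P,[1,99],axis=0); print(lo,hi,(lo+hi)/2)
    r=rect(P/1000); print('local rect',r)
E
```

```text
tray (array([665.5,  31.4]), 310.0, 143.1, 83.6)
[ 0.99376792 -0.11146893] [0.11146893 0.99376792]
-98 nominal world [ 0.65457604 -0.06598926]
[ -48.12684488 -114.39510888   28.08510672] [ 47.22432659 -81.85412175  45.09378785] [ -0.45125915 -98.12461532  36.58944729]
local rect (array([ -0.5, -98.1]), 97.0, 33.6, -0.2)
0 nominal world [0.6655 0.0314]
[-59.30258863 -43.93723401  23.0817375 ] [58.19544232 42.05042349 29.99874625] [-0.55357316 -0.94340526 26.54024187]
local rect (array([-0.6, -0.7]), 118.3, 86.7, 0.1)
98 nominal world [0.67642396 0.12878926]
[-60.95406111  80.88759398  35.07709766] [ 60.96530909 114.04157678  51.08677791] [5.62399020e-03 9.74645854e+01 4.30819378e+01]
local rect (array([ 0.2, 97.6]), 123.4, 34.1, -0.1)
```

```bash
cat > go.py <<'E'
import sys; from h import *
from scipy.spatial.transform import Rotation as Ro
x,y,z,a=map(float,sys.argv[1:5])   # target TCP mm, tool-x angle deg
o=status.get_obs(); R=Ro.from_rotvec(o['orientation']).as_matrix()
d=R.T@(np.array([x,y,z])/1000-o['tcp_pos'])*100
cur=np.degrees(np.arctan2(R[1,0],R[0,0])); yaw=-((a-cur+90)%180-90)
print('d cm',d.round(2),'yaw',round(yaw,1),'tilt',(R[:,2]).round(3),'tcp',(o['tcp_pos']*1000).round(1),'ang',round(cur,1),'F',o['contact_force'].round(1),'w',o['grip_width'].round(4),o['gripper_force'].round(1),'t',o['clock'],'q7',o['joints'].round(2))
E
python3 go.py 600 -320 120 -5.5
```

```text
Traceback (most recent call last):
  File "go.py", line 7, in <module>
    print('d cm',d.round(2),'yaw',round(yaw,1),'tilt',(R[:,2]).round(3),'tcp',(o['tcp_pos']*1000).round(1),'ang',round(cur,1),'F',o['contact_force'].round(1),'w',o['grip_width'].round(4),o['gripper_force'].round(1),'t',o['clock'],'q7',o['joints'].round(2))
                                                                                                                                                                  ^^^^^^^^^^^^^^^^^^^^^
AttributeError: 'float' object has no attribute 'round'
```

```bash
sed -i "s/o\['grip_width'\].round(4),o\['gripper_force'\].round(1)/round(float(o['grip_width']),4),round(float(o['gripper_force']),1)/" go.py
python3 go.py 600 -320 120 -5.5
```

```text
d cm [ 45.7  -17.07  13.57] yaw 25.2 tilt [-0.001  0.002 -1.   ] tcp [ 227.4 -635.   255.4] ang 19.7 F [ 1.4 -0.1 -0. ] w 0.0855 0.0 t 0.1 q7 [ 1.12  0.48  0.02  1.56 -0.01  1.11 -0.08]
```

Call:
send_rows(
  steps=[
    {"dx": 5.7, "dy": -2.1, "dz": 0.5, "yaw": 5},
    {"dx": 11.4, "dy": -4.2, "dz": 1, "yaw": 10},
    {"dx": 17, "dy": -6.4, "dz": 2, "yaw": 15},
    {"dx": 22.8, "dy": -8.5, "dz": 3, "yaw": 20},
    {"dx": 28, "dy": -10.5, "dz": 4, "yaw": 25.2},
  ],
  force=60,
)

```text
validation failed for argument at $.st...
```

```bash
python3 go.py 600 -320 120 -5.5
```

```text
d cm [ 45.7  -17.07  13.57] yaw 25.2 tilt [-0.001  0.002 -1.   ] tcp [ 227.4 -635.   255.4] ang 19.7 F [ 1.4 -0.1 -0. ] w 0.0855 0.0 t 0.1 q7 [ 1.12  0.48  0.02  1.56 -0.01  1.11 -0.08]
```

Call:
send_rows(
  steps=[
    {"dx": 5.7, "dy": -2.1, "dz": 0.5, "yaw": 5, "gripper": 1},
    {"dx": 11.4, "dy": -4.2, "dz": 1, "yaw": 10, "gripper": 1},
    {"dx": 17, "dy": -6.4, "dz": 2, "yaw": 15, "gripper": 1},
    {"dx": 22.8, "dy": -8.5, "dz": 3, "yaw": 20, "gripper": 1},
    {"dx": 28, "dy": -10.5, "dz": 4, "yaw": 25, "gripper": 1},
  ],
  force=60,
)

```text
clock: 0.72
tcp_pos: [0.4573, -0.4403, 0.2157]
orientation: [-3.138, 0.149, 0.0]
contact_force: [-0.1, 0.1, -0.0]
grip_width: 0.0852
gripper_force: 0.0
```

```bash
python3 go.py 600 -320 120 -5.5
```

```text
d cm [ 13.07 -13.32   9.57] yaw 0.1 tilt [-0.     0.001 -1.   ] tcp [ 457.3 -440.3  215.7] ang -5.4 F [-0.1  0.1 -0. ] w 0.0852 0.0 t 0.725 q7 [ 0.64  0.45  0.03  1.7  -0.02  0.99 -0.98]
```

Call:
send_rows(
  steps=[
    {"dx": 4.4, "dy": -4.4, "dz": 2.5, "yaw": 0, "gripper": 1},
    {"dx": 8.8, "dy": -8.8, "dz": 5, "yaw": 0, "gripper": 1},
    {"dx": 13, "dy": -13.3, "dz": 9.5, "yaw": 0, "gripper": 1},
    {"dx": 13, "dy": -13.3, "dz": 9.5, "yaw": 0, "gripper": 1},
  ],
)

```text
clock: 1.23
tcp_pos: [0.5991, -0.3168, 0.1183]
orientation: [-3.135, 0.136, 0.004]
contact_force: [-0.9, -0.1, -0.7]
grip_width: 0.0856
gripper_force: 0.0
```

```bash
python3 go.py 600 -320 32 -5.5; python3 -c "
from h import *
grab('top','t1.png')"
```

```text
d cm [0.14 0.34 8.63] yaw 0.5 tilt [-0.003  0.004 -1.   ] tcp [ 599.1 -316.8  118.3] ang -5.0 F [-0.9 -0.1 -0.7] w 0.0856 0.0 t 1.225 q7 [ 0.4   0.62 -0.    1.65 -0.    0.87 -1.26]
```

View pics/t1.png

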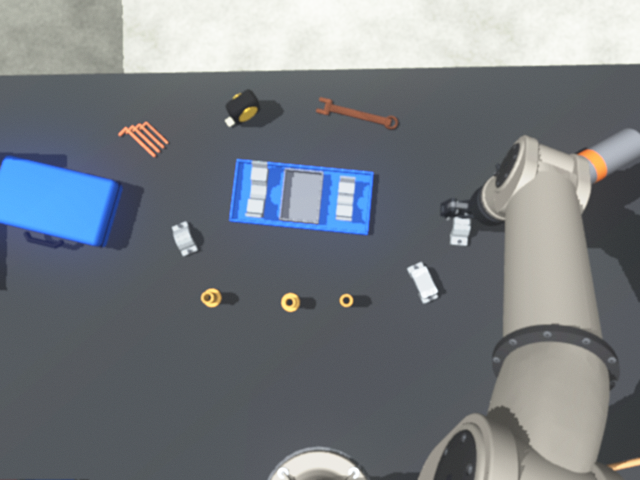

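The gripper is over the large cap at about (458,210), and the path down is clear.

Call:
send_rows(
  steps=[
    {"dx": 0.1, "dy": 0.3, "dz": 3, "yaw": 0.5, "gripper": 1},
    {"dx": 0.1, "dy": 0.3, "dz": 6, "yaw": 0.5, "gripper": 1},
    {"dx": 0.1, "dy": 0.3, "dz": 8.5, "yaw": 0.5, "gripper": 1},
    {"dx": 0.1, "dy": 0.3, "dz": 8.5, "yaw": 0.5, "gripper": 1},
  ],
)

```text
clock: 1.78
tcp_pos: [0.5957, -0.3263, 0.035]
orientation: [-3.137, 0.162, 0.006]
contact_force: [-0.4, 0.4, 0.4]
grip_width: 0.085
gripper_force: 0.0
```

```bash
python3 go.py 600 -320 32 -5.5
```

```text
d cm [ 0.36 -0.67  0.3 ] yaw -0.4 tilt [-0.004  0.    -1.   ] tcp [ 595.7 -326.3   35. ] ang -5.9 F [-0.4  0.4  0.4] w 0.085 0.0 t 1.775 q7 [ 0.41  0.73  0.    1.68  0.    0.73 -1.27]
```

Call:
send_rows(
  steps=[
    {"dx": 0, "dy": 0, "dz": 0, "yaw": 0, "gripper": 1},
    {"dx": 0, "dy": 0, "dz": 0, "yaw": 0, "gripper": 1},
    {"dx": 0, "dy": 0, "dz": 0, "yaw": 0, "gripper": 1},
  ],
)

```text
clock: 2.15
tcp_pos: [0.5987, -0.3254, 0.0375]
orientation: [3.137, -0.159, 0.003]
contact_force: [-0.2, 0.2, -0.1]
grip_width: 0.0854
gripper_force: 0.0
```

```bash
python3 go.py 600 -320 32 -5.5
```

```text
d cm [ 0.07 -0.55  0.55] yaw -0.3 tilt [ 0.002 -0.001 -1.   ] tcp [ 598.7 -325.4   37.5] ang -5.8 F [-0.2  0.2 -0.1] w 0.0854 0.0 t 2.15 q7 [ 0.41  0.73 -0.    1.68  0.    0.73 -1.27]
```

Call:
send_rows(
  steps=[
    {"dx": 0.1, "dy": -0.5, "dz": 0.5, "yaw": 0, "gripper": 1},
    {"dx": 0.1, "dy": -0.5, "dz": 0.5, "yaw": 0, "gripper": 1},
    {"dx": 0.1, "dy": -0.5, "dz": 0.5, "yaw": 0, "gripper": 1},
    {"dx": 0.1, "dy": -0.5, "dz": 0.5, "yaw": 0, "gripper": 1},
  ],
)

```text
clock: 2.65
tcp_pos: [0.5997, -0.3202, 0.0313]
orientation: [3.137, -0.159, -0.0]
contact_force: [-0.4, 0.3, -0.5]
grip_width: 0.0853
gripper_force: 0.0
```

```bash
python3 go.py 600 -320 32 -5.5
```

```text
d cm [ 0.03 -0.02 -0.07] yaw -0.3 tilt [-0. -0. -1.] tcp [ 599.7 -320.2   31.3] ang -5.8 F [-0.4  0.3 -0.5] w 0.0853 0.0 t 2.65 q7 [ 0.4   0.74 -0.    1.68  0.    0.72 -1.27]
```

Call:
send_rows(
  steps=[
    {"dx": 0, "dy": 0, "dz": 0, "yaw": 0, "gripper": 0.5},
    {"dx": 0, "dy": 0, "dz": 0, "yaw": 0, "gripper": 0.2},
    {"dx": 0, "dy": 0, "dz": 0, "yaw": 0, "gripper": 0.2},
    {"dx": 0, "dy": 0, "dz": 0, "yaw": 0, "gripper": 0.2},
    {"dx": 0, "dy": 0, "dz": 0, "yaw": 0, "gripper": 0.2},
  ],
  force=60,
)

```text
clock: 3.28
tcp_pos: [0.5999, -0.3203, 0.0316]
orientation: [3.137, -0.159, 0.001]
contact_force: [-0.4, -0.5, 2.5]
grip_width: 0.0327
gripper_force: 60.4
```

Call:
send_rows(
  steps=[
    {"dx": 0, "dy": 0, "dz": 0, "yaw": 0, "gripper": 0.2},
    {"dx": 0, "dy": 0, "dz": 0, "yaw": 0, "gripper": 0.2},
    {"dx": 0, "dy": 0, "dz": 0, "yaw": 0, "gripper": 0.2},
  ],
)

```text
clock: 3.65
tcp_pos: [0.5999, -0.3203, 0.0316]
orientation: [3.137, -0.159, 0.001]
contact_force: [-0.0, -0.4, 4.8]
grip_width: 0.0327
gripper_force: 60.6
```

Call:
send_rows(
  steps=[
    {"dx": 0, "dy": 0, "dz": -2, "yaw": 0, "gripper": 0.2},
    {"dx": 0, "dy": 0, "dz": -5, "yaw": 0, "gripper": 0.2},
    {"dx": 1, "dy": -3, "dz": -9, "yaw": 0, "gripper": 0.2},
    {"dx": 2, "dy": -8, "dz": -11, "yaw": 0, "gripper": 0.2},
    {"dx": 2.5, "dy": -13, "dz": -11, "yaw": 0, "gripper": 0.2},
  ],
)

```text
clock: 4.28
tcp_pos: [0.6393, -0.1921, 0.1442]
orientation: [3.137, -0.16, 0.006]
contact_force: [1.0, -0.1, -3.7]
grip_width: 0.0329
gripper_force: 60.5
```

Call:
send_rows(
  steps=[
    {"dx": 0, "dy": -5.5, "dz": 0, "yaw": 0.5, "gripper": 0.2},
    {"dx": 0, "dy": -11, "dz": 0, "yaw": 0.5, "gripper": 0.2},
    {"dx": 0, "dy": -16.5, "dz": 0, "yaw": 0.5, "gripper": 0.2},
    {"dx": 0, "dy": -22, "dz": 0, "yaw": 0.5, "gripper": 0.2},
    {"dx": 0, "dy": -27, "dz": 0, "yaw": 0.5, "gripper": 0.2},
  ],
)

```text
clock: 4.9
tcp_pos: [0.6644, 0.0778, 0.1417]
orientation: [-3.137, 0.171, 0.001]
contact_force: [1.0, -0.4, -3.6]
grip_width: 0.0328
gripper_force: 60.5
```

```bash
python3 go.py 676.2 128.6 110 -6.4
```

```text
d cm [ 0.62 -5.18  3.17] yaw 0.2 tilt [-0.001  0.    -1.   ] tcp [664.4  77.8 141.7] ang -6.2 F [ 1.  -0.4 -3.6] w 0.0328 60.5 t 4.9 q7 [-0.19  0.58 -0.03  1.66  0.02  0.9  -1.9 ]
```

Call:
send_rows(
  steps=[
    {"dx": 0.6, "dy": -2.5, "dz": 0, "yaw": 0.2, "gripper": 0.2},
    {"dx": 0.6, "dy": -4.8, "dz": 2, "yaw": 0.2, "gripper": 0.2},
    {"dx": 0.6, "dy": -4.8, "dz": 3, "yaw": 0.2, "gripper": 0.2},
    {"dx": 0.6, "dy": -4.8, "dz": 3, "yaw": 0.2, "gripper": 0.2},
    {"dx": 0.6, "dy": -4.8, "dz": 3, "yaw": 0.2, "gripper": 0.2},
  ],
)

```text
clock: 5.52
tcp_pos: [0.6765, 0.1198, 0.1112]
orientation: [3.135, -0.183, -0.0]
contact_force: [-0.7, 0.1, -2.5]
grip_width: 0.033
gripper_force: 60.4
```

Call:
send_rows(
  steps=[
    {"dx": 0, "dy": 0, "dz": 0, "yaw": 0, "gripper": 0.2},
    {"dx": 0, "dy": 0, "dz": 0, "yaw": 0, "gripper": 0.2},
    {"dx": 0, "dy": 0, "dz": 0, "yaw": 0, "gripper": 0.2},
  ],
)

```text
clock: 5.9
tcp_pos: [0.6764, 0.1223, 0.1116]
orientation: [-3.136, 0.178, -0.001]
contact_force: [0.5, 0.0, -2.6]
grip_width: 0.0331
gripper_force: 60.4
```

```bash
python3 go.py 676.2 128.6 68.6 -6.4;  python3 -c "
from h import *
f=grab('side'); cv2.imwrite('pics/s2.png',cv2.resize(f['color'][130:330,250:470,::-1],None,fx=3,fy=3))"
```

```text
d cm [-0.09 -0.62  4.3 ] yaw -0.1 tilt [ 0.  0. -1.] tcp [676.4 122.3 111.6] ang -6.5 F [ 0.5  0.  -2.6] w 0.0331 60.4 t 5.9 q7 [-0.25  0.64 -0.03  1.63  0.02  0.87 -1.97]
```

View pics/s2.png

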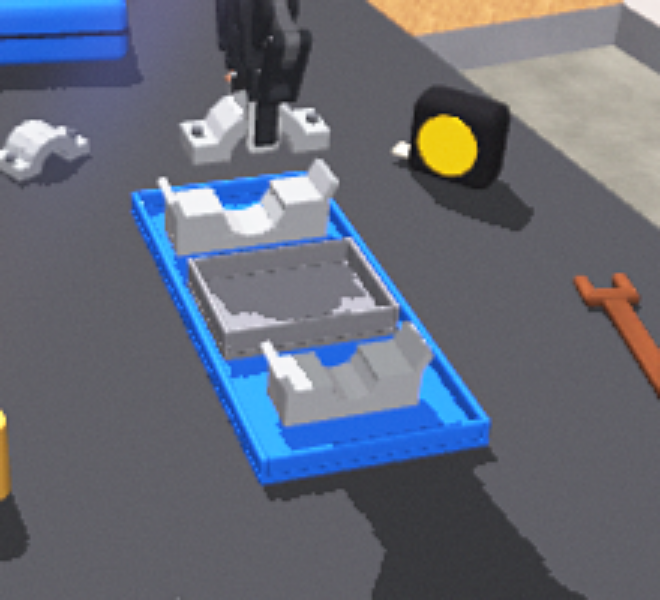

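The crop shows the large cap held level at about (255,130), above the large lower half at (245,210).

Call:
send_rows(
  steps=[
    {"dx": -0.1, "dy": -0.6, "dz": 1, "yaw": 0, "gripper": 0.2},
    {"dx": -0.1, "dy": -0.6, "dz": 2, "yaw": 0, "gripper": 0.2},
    {"dx": -0.1, "dy": -0.6, "dz": 2, "yaw": 0, "gripper": 0.2},
    {"dx": -0.1, "dy": -0.6, "dz": 2, "yaw": 0, "gripper": 0.2},
    {"dx": -0.1, "dy": -0.6, "dz": 2, "yaw": 0, "gripper": 0.2},
  ],
)

```text
clock: 6.58
tcp_pos: [0.6762, 0.1283, 0.0916]
orientation: [-3.136, 0.179, -0.001]
contact_force: [0.3, 0.5, -2.5]
grip_width: 0.0329
gripper_force: 60.4
```

```bash
python3 go.py 676.2 128.6 68.6 -6.4
```

```text
d cm [-0.01 -0.02  2.3 ] yaw -0.1 tilt [ 0.001  0.    -1.   ] tcp [676.2 128.3  91.6] ang -6.5 F [ 0.3  0.5 -2.5] w 0.0329 60.4 t 6.575 q7 [-0.26  0.67 -0.03  1.64  0.02  0.83 -1.98]
```

Call:
send_rows(
  steps=[
    {"dx": 0, "dy": 0, "dz": 0.7, "yaw": 0, "gripper": 0.2},
    {"dx": 0, "dy": 0, "dz": 1.3, "yaw": 0, "gripper": 0.2},
    {"dx": 0, "dy": 0, "dz": 1.7, "yaw": 0, "gripper": 0.2},
    {"dx": 0, "dy": 0, "dz": 2.0, "yaw": 0, "gripper": 0.2},
    {"dx": 0, "dy": 0, "dz": 2.0, "yaw": 0, "gripper": 0.2},
  ],
)

```text
clock: 7.2
tcp_pos: [0.6758, 0.1284, 0.071]
orientation: [3.136, -0.178, -0.001]
contact_force: [0.2, -0.1, -3.4]
grip_width: 0.0331
gripper_force: 60.4
```

Call:
send_rows(
  steps=[
    {"dx": 0, "dy": 0, "dz": 0.1, "yaw": 0, "gripper": 0.2},
    {"dx": 0, "dy": 0, "dz": 0.2, "yaw": 0, "gripper": 0.2},
    {"dx": 0, "dy": 0, "dz": 0.3, "yaw": 0, "gripper": 0.2},
    {"dx": 0, "dy": 0, "dz": 0.3, "yaw": 0, "gripper": 0.2},
  ],
)

```text
clock: 7.7
tcp_pos: [0.676, 0.1285, 0.0686]
orientation: [-3.136, 0.178, -0.0]
contact_force: [-1.1, -0.0, -0.4]
grip_width: 0.033
gripper_force: 60.7
```

Call:
send_rows(
  steps=[
    {"dx": 0, "dy": 0, "dz": 0.1, "yaw": 0, "gripper": 0.2},
    {"dx": 0, "dy": 0, "dz": 0.1, "yaw": 0, "gripper": 0.2},
    {"dx": 0, "dy": 0, "dz": 0.1, "yaw": 0, "gripper": 0.2},
  ],
)

```text
clock: 8.07
tcp_pos: [0.6761, 0.1285, 0.0686]
orientation: [-3.136, 0.178, -0.0]
contact_force: [-4.3, -0.7, 6.8]
grip_width: 0.0326
gripper_force: 61.7
```

Call:
send_rows(
  steps=[
    {"dx": 0, "dy": 0, "dz": 0, "yaw": 0, "gripper": 0.55},
    {"dx": 0, "dy": 0, "dz": 0, "yaw": 0, "gripper": 0.7},
    {"dx": 0, "dy": 0, "dz": 0, "yaw": 0, "gripper": 0.7},
    {"dx": 0, "dy": 0, "dz": 0, "yaw": 0, "gripper": 0.7},
    {"dx": 0, "dy": 0, "dz": -1, "yaw": 0, "gripper": 0.7},
  ],
)

```text
clock: 8.7
tcp_pos: [0.6753, 0.1283, 0.0768]
orientation: [3.136, -0.178, -0.003]
contact_force: [-0.5, -0.2, 0.1]
grip_width: 0.0599
gripper_force: 0.0
```

Call:
send_rows(
  steps=[
    {"dx": 0, "dy": 0, "dz": -3, "yaw": 0, "gripper": 1},
    {"dx": 0, "dy": 0, "dz": -7, "yaw": 0, "gripper": 1},
    {"dx": -2, "dy": -4, "dz": -9, "yaw": -9, "gripper": 1},
    {"dx": -5, "dy": -8, "dz": -9, "yaw": -18, "gripper": 1},
    {"dx": -8, "dy": -13, "dz": -9, "yaw": -27, "gripper": 1},
  ],
)

```text
clock: 9.32
tcp_pos: [0.6112, 0.267, 0.1687]
orientation: [3.09, 0.564, 0.003]
contact_force: [0.6, -0.0, -0.2]
grip_width: 0.0853
gripper_force: 0.0
```

```bash
python3 go.py 574.4 294.8 90 21.9; python3 - <<'E'
from tray import *
f=grab('top'); cv2.imwrite('pics/t3.png',cv2.resize(f['color'][140:260,160:390,::-1],None,fx=3,fy=3)); np.savez('t3.npz',**f)
c,ex,ey,L=tray(f)
P=L[abs(L[:,1]-98)<40]; 
for z in(30,53,58): Q=P[P[:,2]>z]; print(z,len(Q),rect(Q/1000),Q[:,2].max())
E
```

```text
d cm [-2.48 -3.91  7.87] yaw -1.2 tilt [ 0.002  0.    -1.   ] tcp [611.2 267.  168.7] ang 20.7 F [ 0.6 -0.  -0.2] w 0.0853 0.0 t 9.325 q7 [-0.39  0.55 -0.16  1.65  0.1   0.95 -1.8 ]
tray (array([665.4,  31.4]), 310.2, 143.0, 83.6)
30 909 (array([ 0.4, 98. ]), 124.1, 35.0, 0.0) 75.38981070307582
53 454 (array([-0.6, 98.1]), 95.4, 34.2, -0.1) 75.38981070307582
58 377 (array([-1.4, 98.1]), 55.8, 34.2, -0.1) 75.38981070307582
```

View pics/t3.png

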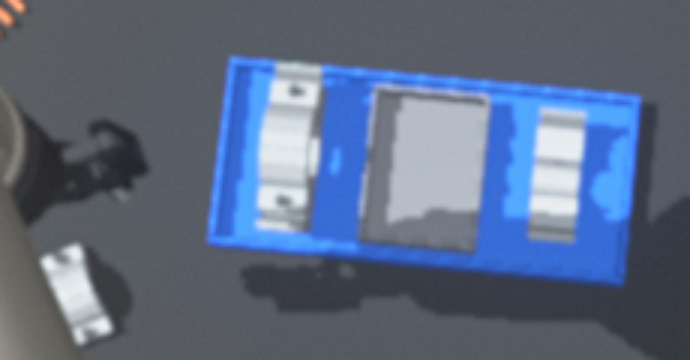

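The large cap is seated at about (288,145) in the crop, centred to about 0.5 mm along the bore. Next is the small cap.

Call:
send_rows(
  steps=[
    {"dx": -2.5, "dy": -3.9, "dz": 2, "yaw": -1.2, "gripper": 1},
    {"dx": -2.5, "dy": -3.9, "dz": 6, "yaw": -1.2, "gripper": 1},
    {"dx": -2.5, "dy": -3.9, "dz": 7, "yaw": -1.2, "gripper": 1},
    {"dx": -2.5, "dy": -3.9, "dz": 7, "yaw": -1.2, "gripper": 1},
    {"dx": -2.5, "dy": -3.9, "dz": 7, "yaw": -1.2, "gripper": 1},
  ],
)

```text
clock: 10.0
tcp_pos: [0.5756, 0.2943, 0.0989]
orientation: [-3.085, -0.589, -0.004]
contact_force: [-0.5, -0.4, 0.3]
grip_width: 0.0855
gripper_force: 0.0
```

Call:
send_rows(
  steps=[
    {"dx": 0, "dy": 0, "dz": 0, "yaw": 0, "gripper": 1},
    {"dx": 0, "dy": 0, "dz": 0, "yaw": 0, "gripper": 1},
  ],
)

```text
clock: 10.25
tcp_pos: [0.5746, 0.2945, 0.098]
orientation: [-3.085, -0.591, -0.002]
contact_force: [0.3, 0.1, -0.3]
grip_width: 0.0851
gripper_force: 0.0
```

```bash
python3 go.py 574.4 294.8 28 21.9
```

```text
d cm [-0.02 -0.04  7.  ] yaw -0.2 tilt [ 0.001  0.001 -1.   ] tcp [574.6 294.5  98. ] ang 21.7 F [ 0.3  0.1 -0.3] w 0.0851 0.0 t 10.25 q7 [-0.45  0.61 -0.16  1.74  0.13  0.8  -1.87]
```

Call:
send_rows(
  steps=[
    {"dx": 0, "dy": 0, "dz": 3, "yaw": -0.2, "gripper": 1},
    {"dx": 0, "dy": 0, "dz": 5.5, "yaw": -0.2, "gripper": 1},
    {"dx": 0, "dy": 0, "dz": 6.9, "yaw": -0.2, "gripper": 1},
    {"dx": 0, "dy": 0, "dz": 6.9, "yaw": -0.2, "gripper": 1},
    {"dx": 0, "dy": 0, "dz": 6.9, "yaw": -0.2, "gripper": 1},
  ],
)

```text
clock: 10.88
tcp_pos: [0.5748, 0.2949, 0.0292]
orientation: [-3.084, -0.596, -0.002]
contact_force: [0.6, -0.1, -0.6]
grip_width: 0.0854
gripper_force: 0.0
```

Call:
send_rows(
  steps=[
    {"dx": 0, "dy": 0, "dz": 0, "yaw": 0, "gripper": 1},
    {"dx": 0, "dy": 0, "dz": 0, "yaw": 0, "gripper": 1},
  ],
)

```text
clock: 11.12
tcp_pos: [0.5745, 0.2947, 0.029]
orientation: [-3.084, -0.597, -0.002]
contact_force: [-0.8, -0.1, 0.3]
grip_width: 0.0853
gripper_force: 0.0
```

```bash
python3 go.py 574.4 294.8 28 21.9
```

```text
d cm [-0.01 -0.02  0.1 ] yaw -0.0 tilt [ 0.001  0.001 -1.   ] tcp [574.5 294.7  29. ] ang 21.9 F [-0.8 -0.1  0.3] w 0.0853 0.0 t 11.125 q7 [-0.46  0.7  -0.15  1.76  0.15  0.68 -1.89]
```

Call:
send_rows(
  steps=[
    {"dx": 0, "dy": 0, "dz": 0.2, "yaw": 0, "gripper": 0.6},
    {"dx": 0, "dy": 0, "dz": 0.2, "yaw": 0, "gripper": 0.2},
    {"dx": 0, "dy": 0, "dz": 0.2, "yaw": 0, "gripper": 0.2},
    {"dx": 0, "dy": 0, "dz": 0.2, "yaw": 0, "gripper": 0.2},
    {"dx": 0, "dy": 0, "dz": 0.2, "yaw": 0, "gripper": 0.2},
  ],
)

```text
clock: 11.75
tcp_pos: [0.5743, 0.2946, 0.0265]
orientation: [-3.084, -0.597, -0.001]
contact_force: [0.0, -0.3, 2.4]
grip_width: 0.0327
gripper_force: 60.5
```

Call:
send_rows(
  steps=[
    {"dx": 0, "dy": 0, "dz": 0, "yaw": 0, "gripper": 0.2},
    {"dx": 0, "dy": 0, "dz": 0, "yaw": 0, "gripper": 0.2},
  ],
)

```text
clock: 12.0
tcp_pos: [0.5743, 0.2947, 0.0265]
orientation: [-3.084, -0.597, -0.001]
contact_force: [-0.9, -0.5, 2.9]
grip_width: 0.033
gripper_force: 60.5
```

```bash
python3 go.py 654.6 -66 110 -6.4
```

```text
d cm [-5.99 36.46 -8.36] yaw 28.3 tilt [ 0.  0. -1.] tcp [574.3 294.7  26.5] ang 21.9 F [-0.9 -0.5  2.9] w 0.033 60.5 t 12.0 q7 [-0.46  0.71 -0.15  1.76  0.15  0.68 -1.89]
```

Call:
send_rows(
  steps=[
    {"dx": 0, "dy": 0, "dz": -5, "yaw": 0, "gripper": 0.2},
    {"dx": 0, "dy": 0, "dz": -11, "yaw": 0, "gripper": 0.2},
    {"dx": -0.5, "dy": 4, "dz": -12, "yaw": 6, "gripper": 0.2},
    {"dx": -1.5, "dy": 9, "dz": -12, "yaw": 15, "gripper": 0.2},
    {"dx": -2.5, "dy": 15, "dz": -12, "yaw": 24, "gripper": 0.2},
  ],
)

```text
clock: 12.62
tcp_pos: [0.6063, 0.1455, 0.146]
orientation: [-3.141, 0.062, 0.001]
contact_force: [1.1, -0.1, -2.9]
grip_width: 0.033
gripper_force: 60.5
```

Call:
send_rows(
  steps=[
    {"dx": 0, "dy": 0, "dz": 0, "yaw": 4, "gripper": 0.2},
    {"dx": 0, "dy": 0, "dz": 0, "yaw": 4, "gripper": 0.2},
  ],
)

```text
clock: 12.88
tcp_pos: [0.6063, 0.1454, 0.1456]
orientation: [3.137, -0.168, -0.002]
contact_force: [-0.1, 0.9, -2.1]
grip_width: 0.0329
gripper_force: 60.5
```

```bash
python3 go.py 654.3 -66 110 -6.4
```

```text
d cm [ 7.03 20.51  3.57] yaw 0.3 tilt [-0.001 -0.    -1.   ] tcp [606.3 145.4 145.6] ang -6.1 F [-0.1  0.9 -2.1] w 0.0329 60.5 t 12.875 q7 [-0.3   0.51 -0.04  1.78  0.03  0.85 -2.04]
```

Call:
send_rows(
  steps=[
    {"dx": 1.8, "dy": 5.5, "dz": 0, "yaw": 0.3, "gripper": 0.2},
    {"dx": 3.5, "dy": 11, "dz": 0, "yaw": 0.3, "gripper": 0.2},
    {"dx": 5.5, "dy": 16, "dz": 0, "yaw": 0.3, "gripper": 0.2},
    {"dx": 7, "dy": 20.5, "dz": 2, "yaw": 0.3, "gripper": 0.2},
    {"dx": 7, "dy": 20.5, "dz": 5, "yaw": 0.3, "gripper": 0.2},
  ],
)

```text
clock: 13.5
tcp_pos: [0.6557, -0.0705, 0.0963]
orientation: [3.134, -0.181, 0.004]
contact_force: [0.3, 1.2, -2.6]
grip_width: 0.033
gripper_force: 60.6
```

Call:
send_rows(
  steps=[
    {"dx": 0, "dy": 0, "dz": 0, "yaw": 0, "gripper": 0.2},
    {"dx": 0, "dy": 0, "dz": 0, "yaw": 0, "gripper": 0.2},
    {"dx": 0, "dy": 0, "dz": 0, "yaw": 0, "gripper": 0.2},
    {"dx": 0, "dy": 0, "dz": 0, "yaw": 0, "gripper": 0.2},
  ],
)

```text
clock: 14.0
tcp_pos: [0.6553, -0.0646, 0.0974]
orientation: [-3.137, 0.174, -0.003]
contact_force: [0.3, 0.3, -2.0]
grip_width: 0.0325
gripper_force: 60.5
```

```bash
python3 go.py 654.3 -66 57.5 -6.4
```

```text
d cm [-0.09  0.15  3.99] yaw 0.1 tilt [ 0.002  0.    -1.   ] tcp [655.3 -64.6  97.4] ang -6.3 F [ 0.3  0.3 -2. ] w 0.0325 60.5 t 14.0 q7 [ 0.01  0.62 -0.01  1.72  0.01  0.8  -1.69]
```

Call:
send_rows(
  steps=[
    {"dx": -0.1, "dy": 0.15, "dz": 1.5, "yaw": 0, "gripper": 0.2},
    {"dx": -0.1, "dy": 0.15, "dz": 1.5, "yaw": 0, "gripper": 0.2},
    {"dx": -0.1, "dy": 0.15, "dz": 1.5, "yaw": 0, "gripper": 0.2},
    {"dx": -0.1, "dy": 0.15, "dz": 1.5, "yaw": 0, "gripper": 0.2},
  ],
)

```text
clock: 14.5
tcp_pos: [0.6537, -0.0667, 0.0815]
orientation: [-3.137, 0.176, -0.001]
contact_force: [-0.0, -1.2, -1.8]
grip_width: 0.0327
gripper_force: 60.6
```

```bash
python3 go.py 654.3 -66 57.5 -6.4
```

```text
d cm [ 0.05 -0.08  2.4 ] yaw -0.0 tilt [ 0.  0. -1.] tcp [653.7 -66.7  81.5] ang -6.4 F [-0.  -1.2 -1.8] w 0.0327 60.6 t 14.5 q7 [ 0.02  0.64 -0.01  1.73  0.01  0.77 -1.68]
```

Call:
send_rows(
  steps=[
    {"dx": 0.05, "dy": -0.05, "dz": 0.7, "yaw": 0, "gripper": 0.2},
    {"dx": 0.05, "dy": -0.05, "dz": 1.3, "yaw": 0, "gripper": 0.2},
    {"dx": 0.05, "dy": -0.05, "dz": 1.8, "yaw": 0, "gripper": 0.2},
    {"dx": 0.05, "dy": -0.05, "dz": 2.1, "yaw": 0, "gripper": 0.2},
    {"dx": 0.05, "dy": -0.05, "dz": 2.1, "yaw": 0, "gripper": 0.2},
  ],
)

```text
clock: 15.12
tcp_pos: [0.6539, -0.0663, 0.06]
orientation: [3.137, -0.175, -0.001]
contact_force: [0.2, 0.5, -1.8]
grip_width: 0.0327
gripper_force: 60.6
```

Call:
send_rows(
  steps=[
    {"dx": 0, "dy": 0, "dz": 0.1, "yaw": 0, "gripper": 0.2},
    {"dx": 0, "dy": 0, "dz": 0.2, "yaw": 0, "gripper": 0.2},
    {"dx": 0, "dy": 0, "dz": 0.3, "yaw": 0, "gripper": 0.2},
    {"dx": 0, "dy": 0, "dz": 0.3, "yaw": 0, "gripper": 0.2},
  ],
)

```text
clock: 15.62
tcp_pos: [0.6542, -0.0663, 0.0575]
orientation: [3.137, -0.175, 0.0]
contact_force: [-0.2, 0.0, -0.2]
grip_width: 0.0332
gripper_force: 60.7
```

```bash
python3 go.py 654.3 -66 57.5 -6.4
```

```text
d cm [ 0.01 -0.03  0.  ] yaw -0.0 tilt [ 0. -0. -1.] tcp [654.2 -66.3  57.5] ang -6.4 F [-0.2  0.  -0.2] w 0.0332 60.7 t 15.625 q7 [ 0.01  0.67 -0.01  1.73  0.01  0.73 -1.69]
```

Call:
send_rows(
  steps=[
    {"dx": 0, "dy": 0, "dz": 0.1, "yaw": 0, "gripper": 0.2},
    {"dx": 0, "dy": 0, "dz": 0.1, "yaw": 0, "gripper": 0.2},
    {"dx": 0, "dy": 0, "dz": 0.1, "yaw": 0, "gripper": 0.2},
  ],
)

```text
clock: 16.0
tcp_pos: [0.6542, -0.0663, 0.0575]
orientation: [-3.137, 0.176, -0.001]
contact_force: [-4.0, 1.1, 7.7]
grip_width: 0.0326
gripper_force: 61.8
```

Call:
send_rows(
  steps=[
    {"dx": 0, "dy": 0, "dz": 0, "yaw": 0, "gripper": 0.55},
    {"dx": 0, "dy": 0, "dz": 0, "yaw": 0, "gripper": 0.7},
    {"dx": 0, "dy": 0, "dz": 0, "yaw": 0, "gripper": 0.7},
    {"dx": 0, "dy": 0, "dz": 0, "yaw": 0, "gripper": 0.7},
    {"dx": 0, "dy": 0, "dz": -1, "yaw": 0, "gripper": 0.7},
  ],
)

```text
clock: 16.62
tcp_pos: [0.6534, -0.0662, 0.0658]
orientation: [3.137, -0.175, -0.003]
contact_force: [-0.1, 0.1, 0.3]
grip_width: 0.0599
gripper_force: 0.0
```

Call:
send_rows(
  steps=[
    {"dx": 0, "dy": 0, "dz": -4, "yaw": 0, "gripper": 0.7},
    {"dx": 0, "dy": 0, "dz": -8, "yaw": 0, "gripper": 0.7},
    {"dx": -6, "dy": -2, "dz": -8, "yaw": 0, "gripper": 0.7},
    {"dx": -11, "dy": -4, "dz": -8, "yaw": 0, "gripper": 0.7},
    {"dx": -16, "dy": -6, "dz": -8, "yaw": 0, "gripper": 0.7},
  ],
)

```text
clock: 17.25
tcp_pos: [0.5005, 0.012, 0.1472]
orientation: [-3.136, 0.175, -0.002]
contact_force: [0.2, -0.2, 1.0]
grip_width: 0.0599
gripper_force: 0.0
```

Call:
send_rows(
  steps=[
    {"dx": -2, "dy": -2, "dz": 0, "yaw": 0, "gripper": 0.7},
    {"dx": -5, "dy": -4, "dz": 0, "yaw": 0, "gripper": 0.7},
    {"dx": -5, "dy": -4, "dz": 0, "yaw": 0, "gripper": 0.7},
    {"dx": -5, "dy": -4, "dz": 0, "yaw": 0, "gripper": 0.7},
  ],
)

```text
clock: 17.75
tcp_pos: [0.4574, 0.0563, 0.147]
orientation: [-3.136, 0.176, -0.003]
contact_force: [0.0, -0.3, 0.0]
grip_width: 0.0595
gripper_force: 0.0
```

```bash
python3 go.py 429.8 57.9 110 -6.4; python3 - <<'E'
from tray import *
f=grab('top','t4.png'); np.savez('t4.npz',**f)
c,ex,ey,L=tray(f)
for y,zs in((-98,(24,38,48)),(98,(30,53,58))):
  P=L[abs(L[:,1]-y)<40]
  for z in zs: Q=P[P[:,2]>z]; print(y,z,len(Q),rect(Q/1000),Q[:,2].max())
E
```

```text
d cm [-2.76  0.15  3.69] yaw -0.0 tilt [ 0.002  0.    -1.   ] tcp [457.4  56.3 147. ] ang -6.4 F [ 0.  -0.3  0. ] w 0.0595 0.0 t 17.75 q7 [-0.2   0.28 -0.06  2.15  0.03  0.71 -1.97]
tray (array([665.3,  31.3]), 310.1, 143.0, 83.7)
-98 24 664 (array([ -0.6, -97.6]), 96.7, 33.9, -0.7) 60.44731379285096
-98 38 568 (array([ -0.6, -97.4]), 96.6, 33.5, 0.1) 60.44731379285096
-98 48 272 (array([ -0.7, -97.3]), 40.9, 34.2, 3.6) 60.44731379285096
98 30 920 (array([ 0.8, 97.9]), 124.1, 35.3, -0.6) 73.5401012854028
98 53 462 (array([-5.2, 98.1]), 102.8, 33.8, -1.1) 73.5401012854028
98 58 379 (array([-1.8, 98.1]), 56.0, 33.9, -0.4) 73.5401012854028
```

View pics/t4.png

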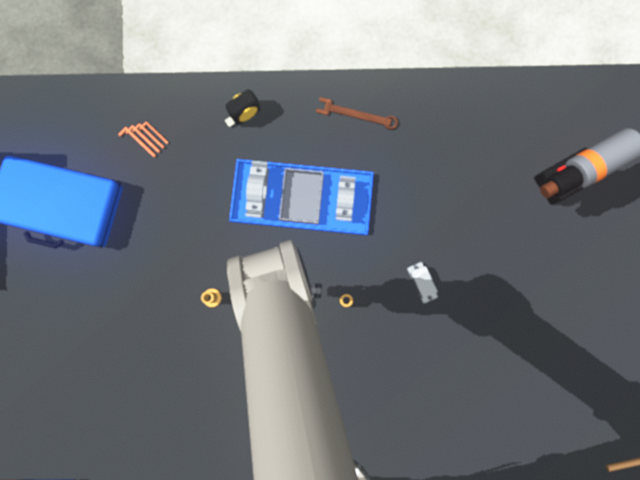

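Both caps are seated: large at about (257,190), small at about (346,198). Next is the first bush.

Call:
send_rows(
  steps=[
    {"dx": -2.8, "dy": 0.15, "dz": 0, "yaw": 0, "gripper": 0.7},
    {"dx": -2.8, "dy": 0.15, "dz": 3, "yaw": 0, "gripper": 0.7},
    {"dx": -2.8, "dy": 0.15, "dz": 3.5, "yaw": 0, "gripper": 0.7},
    {"dx": -2.8, "dy": 0.15, "dz": 3.5, "yaw": 0, "gripper": 0.7},
    {"dx": -2.8, "dy": 0.15, "dz": 3.5, "yaw": 0, "gripper": 0.7},
  ],
)

```text
clock: 18.42
tcp_pos: [0.4295, 0.0581, 0.112]
orientation: [-3.136, 0.176, -0.002]
contact_force: [-0.1, -0.7, -0.4]
grip_width: 0.0598
gripper_force: 0.0
```

Call:
send_rows(
  steps=[
    {"dx": 0, "dy": 0, "dz": 0, "yaw": 0, "gripper": 0.7},
    {"dx": 0, "dy": 0, "dz": 0, "yaw": 0, "gripper": 0.7},
  ],
)

```text
clock: 18.68
tcp_pos: [0.4288, 0.0582, 0.1117]
orientation: [-3.136, 0.176, -0.001]
contact_force: [-0.1, -0.8, -0.7]
grip_width: 0.0595
gripper_force: 0.0
```

```bash
python3 go.py 429.8 57.9 40 -6.4
```

```text
d cm [0.1  0.02 7.17] yaw -0.0 tilt [ 0.001  0.    -1.   ] tcp [428.8  58.2 111.7] ang -6.4 F [-0.1 -0.8 -0.7] w 0.0595 0.0 t 18.675 q7 [-0.22  0.31 -0.07  2.24  0.04  0.6  -2.  ]
```

Call:
send_rows(
  steps=[
    {"dx": 0.1, "dy": 0, "dz": 3, "yaw": 0, "gripper": 0.7},
    {"dx": 0.1, "dy": 0, "dz": 5.5, "yaw": 0, "gripper": 0.7},
    {"dx": 0.1, "dy": 0, "dz": 7.2, "yaw": 0, "gripper": 0.7},
    {"dx": 0.1, "dy": 0, "dz": 7.2, "yaw": 0, "gripper": 0.7},
    {"dx": 0.1, "dy": 0, "dz": 7.2, "yaw": 0, "gripper": 0.7},
  ],
)

```text
clock: 19.3
tcp_pos: [0.4299, 0.0582, 0.0399]
orientation: [-3.136, 0.175, -0.001]
contact_force: [-0.4, -0.4, -0.1]
grip_width: 0.06
gripper_force: 0.0
```

Call:
send_rows(
  steps=[
    {"dx": 0, "dy": 0, "dz": 0, "yaw": 0, "gripper": 0.7},
    {"dx": 0, "dy": 0, "dz": 0, "yaw": 0, "gripper": 0.7},
  ],
)

```text
clock: 19.55
tcp_pos: [0.4299, 0.0582, 0.0399]
orientation: [-3.136, 0.176, -0.002]
contact_force: [-0.0, -0.4, 0.1]
grip_width: 0.0596
gripper_force: 0.0
```

```bash
python3 go.py 429.8 57.9 40 -6.4
```

```text
d cm [-0.01  0.03 -0.01] yaw -0.0 tilt [ 0.001  0.    -1.   ] tcp [429.9  58.2  39.9] ang -6.4 F [-0.  -0.4  0.1] w 0.0596 0.0 t 19.55 q7 [-0.23  0.45 -0.06  2.27  0.06  0.42 -2.02]
```

Grip, then compute the placing point.

Call:
send_rows(
  steps=[
    {"dx": 0, "dy": 0, "dz": 0, "yaw": 0, "gripper": 0.4},
    {"dx": 0, "dy": 0, "dz": 0, "yaw": 0, "gripper": 0.1},
    {"dx": 0, "dy": 0, "dz": 0, "yaw": 0, "gripper": 0.1},
    {"dx": 0, "dy": 0, "dz": 0, "yaw": 0, "gripper": 0.1},
    {"dx": 0, "dy": 0, "dz": 0, "yaw": 0, "gripper": 0.1},
  ],
  force=40,
)

```text
clock: 20.18
tcp_pos: [0.4296, 0.0581, 0.0396]
orientation: [-3.137, 0.176, -0.0]
contact_force: [-0.9, -0.7, 5.5]
grip_width: 0.0251
gripper_force: 39.0
```

Call:
send_rows(
  steps=[
    {"dx": 0, "dy": 0, "dz": 0, "yaw": 0, "gripper": 0.1},
    {"dx": 0, "dy": 0, "dz": 0, "yaw": 0, "gripper": 0.1},
  ],
)

```text
clock: 20.42
tcp_pos: [0.4296, 0.0581, 0.0396]
orientation: [-3.137, 0.176, -0.0]
contact_force: [-0.7, 0.8, 4.6]
grip_width: 0.0249
gripper_force: 39.0
```

Call:
send_rows(
  steps=[
    {"dx": 0, "dy": 0, "dz": -2, "yaw": 0, "gripper": 0.1},
    {"dx": 0, "dy": 0, "dz": -5, "yaw": 0, "gripper": 0.1},
    {"dx": 0, "dy": 0, "dz": -9, "yaw": 0, "gripper": 0.1},
    {"dx": 0, "dy": 0, "dz": -9, "yaw": 0, "gripper": 0.1},
    {"dx": 0, "dy": 0, "dz": -9, "yaw": 0, "gripper": 0.1},
  ],
)

```text
clock: 21.05
tcp_pos: [0.429, 0.0579, 0.1287]
orientation: [3.136, -0.175, -0.001]
contact_force: [-0.3, 0.5, -1.7]
grip_width: 0.0251
gripper_force: 39.5
```

```bash
python3 -c "
import numpy as np
a=np.radians(-6.4);c=np.array([665.4,31.4])
for x in(-27,27):print(c+x*np.array([np.cos(a),np.sin(a)]))"; python3 go.py 692 28 110 -6.4
```

```text
[638.56826618  34.40966117]
[692.23173382  28.39033883]
d cm [26.48  0.04  1.85] yaw -0.0 tilt [-0.001 -0.    -1.   ] tcp [429.   57.9 128.7] ang -6.4 F [-0.3  0.5 -1.7] w 0.0251 39.5 t 21.05 q7 [-0.21  0.27 -0.07  2.22  0.03  0.65 -1.99]
```

Call:
send_rows(
  steps=[
    {"dx": 5.5, "dy": 0, "dz": 0, "yaw": 0, "gripper": 0.1},
    {"dx": 11, "dy": 0, "dz": 0, "yaw": 0, "gripper": 0.1},
    {"dx": 17, "dy": 0, "dz": 0, "yaw": 0, "gripper": 0.1},
    {"dx": 22, "dy": 0, "dz": 0, "yaw": 0, "gripper": 0.1},
    {"dx": 26.4, "dy": 0, "dz": 1, "yaw": 0, "gripper": 0.1},
  ],
)

```text
clock: 21.68
tcp_pos: [0.6932, 0.0282, 0.1172]
orientation: [3.136, -0.176, -0.002]
contact_force: [0.7, -0.0, -2.0]
grip_width: 0.0252
gripper_force: 39.5
```

Call:
send_rows(
  steps=[
    {"dx": 0, "dy": 0, "dz": 1, "yaw": 0, "gripper": 0.1},
    {"dx": 0, "dy": 0, "dz": 1, "yaw": 0, "gripper": 0.1},
    {"dx": 0, "dy": 0, "dz": 1, "yaw": 0, "gripper": 0.1},
    {"dx": 0, "dy": 0, "dz": 1, "yaw": 0, "gripper": 0.1},
  ],
)

```text
clock: 22.18
tcp_pos: [0.6914, 0.0289, 0.1098]
orientation: [-3.137, 0.175, -0.0]
contact_force: [0.2, 0.8, -1.4]
grip_width: 0.0251
gripper_force: 39.5
```

```bash
python3 go.py 692 28.4 48.6 -6.4
```

```text
d cm [0.06 0.04 6.12] yaw 0.0 tilt [ 0.  0. -1.] tcp [691.4  28.9 109.8] ang -6.4 F [ 0.2  0.8 -1.4] w 0.0251 39.5 t 22.175 q7 [-0.11  0.65 -0.03  1.62  0.02  0.87 -1.83]
```

Call:
send_rows(
  steps=[
    {"dx": 0.05, "dy": 0.05, "dz": 2, "yaw": 0, "gripper": 0.1},
    {"dx": 0.05, "dy": 0.05, "dz": 4, "yaw": 0, "gripper": 0.1},
    {"dx": 0.05, "dy": 0.05, "dz": 5.3, "yaw": 0, "gripper": 0.1},
    {"dx": 0.05, "dy": 0.05, "dz": 5.8, "yaw": 0, "gripper": 0.1},
    {"dx": 0.05, "dy": 0.05, "dz": 5.8, "yaw": 0, "gripper": 0.1},
  ],
)

```text
clock: 22.8
tcp_pos: [0.6922, 0.0281, 0.0508]
orientation: [3.137, -0.175, -0.001]
contact_force: [1.2, 0.6, -0.9]
grip_width: 0.025
gripper_force: 39.5
```

Call:
send_rows(
  steps=[
    {"dx": 0, "dy": 0, "dz": 0.1, "yaw": 0, "gripper": 0.1},
    {"dx": 0, "dy": 0, "dz": 0.2, "yaw": 0, "gripper": 0.1},
    {"dx": 0, "dy": 0, "dz": 0.3, "yaw": 0, "gripper": 0.1},
    {"dx": 0, "dy": 0, "dz": 0.3, "yaw": 0, "gripper": 0.1},
  ],
)

```text
clock: 23.3
tcp_pos: [0.6926, 0.0281, 0.0487]
orientation: [-3.137, 0.176, -0.001]
contact_force: [0.5, 0.1, 2.1]
grip_width: 0.0252
gripper_force: 39.7
```

Call:
send_rows(
  steps=[
    {"dx": 0, "dy": 0, "dz": 0, "yaw": 0, "gripper": 0.45},
    {"dx": 0, "dy": 0, "dz": 0, "yaw": 0, "gripper": 0.45},
    {"dx": 0, "dy": 0, "dz": 0, "yaw": 0, "gripper": 0.45},
    {"dx": 0, "dy": 0, "dz": 0, "yaw": 0, "gripper": 0.45},
    {"dx": 0, "dy": 0, "dz": -2, "yaw": 0, "gripper": 0.45},
  ],
)

```text
clock: 23.92
tcp_pos: [0.691, 0.028, 0.0674]
orientation: [3.136, -0.175, -0.006]
contact_force: [-0.8, -0.6, -0.7]
grip_width: 0.0383
gripper_force: 0.0
```

Call:
send_rows(
  steps=[
    {"dx": 0, "dy": 0, "dz": -4, "yaw": 0, "gripper": 0.7},
    {"dx": 0, "dy": 0, "dz": -9, "yaw": 0, "gripper": 0.7},
    {"dx": -4, "dy": -4, "dz": -10, "yaw": 0, "gripper": 0.7},
    {"dx": -8, "dy": -8, "dz": -10, "yaw": 0, "gripper": 0.7},
    {"dx": -12, "dy": -12, "dz": -10, "yaw": 0, "gripper": 0.7},
  ],
)

```text
clock: 24.55
tcp_pos: [0.5859, 0.1621, 0.1704]
orientation: [-3.135, 0.176, -0.004]
contact_force: [1.1, 0.5, -0.1]
grip_width: 0.0598
gripper_force: 0.0
```

Call:
send_rows(
  steps=[
    {"dx": 0, "dy": 0, "dz": 0, "yaw": 0, "gripper": 0.7},
    {"dx": 0, "dy": 0, "dz": 0, "yaw": 0, "gripper": 0.7},
  ],
)

```text
clock: 24.8
tcp_pos: [0.5872, 0.1603, 0.1696]
orientation: [-3.137, 0.175, -0.003]
contact_force: [-0.8, 0.1, -0.1]
grip_width: 0.0602
gripper_force: 0.0
```

```bash
python3 go.py 442.2 231.5 110 -6.4
```

```text
d cm [-15.21  -5.45   5.93] yaw 0.0 tilt [ 0.002 -0.    -1.   ] tcp [587.2 160.3 169.6] ang -6.4 F [-0.8  0.1 -0.1] w 0.0602 0.0 t 24.8 q7 [-0.33  0.46 -0.06  1.8   0.03  0.88 -2.08]
```

Call:
send_rows(
  steps=[
    {"dx": -5, "dy": -2, "dz": 0, "yaw": 0, "gripper": 0.7},
    {"dx": -10, "dy": -4, "dz": 1.5, "yaw": 0, "gripper": 0.7},
    {"dx": -15.2, "dy": -5.5, "dz": 4, "yaw": 0, "gripper": 0.7},
    {"dx": -15.2, "dy": -5.5, "dz": 6, "yaw": 0, "gripper": 0.7},
    {"dx": -15.2, "dy": -5.5, "dz": 6, "yaw": 0, "gripper": 0.7},
  ],
)

```text
clock: 25.42
tcp_pos: [0.442, 0.2309, 0.1077]
orientation: [3.135, -0.178, -0.002]
contact_force: [0.4, -0.0, 0.2]
grip_width: 0.0597
gripper_force: 0.0
```

Call:
send_rows(
  steps=[
    {"dx": 0, "dy": 0, "dz": 0, "yaw": 0, "gripper": 0.7},
    {"dx": 0, "dy": 0, "dz": 0, "yaw": 0, "gripper": 0.7},
    {"dx": 0, "dy": 0, "dz": 0, "yaw": 0, "gripper": 0.7},
  ],
)

```text
clock: 25.8
tcp_pos: [0.4423, 0.2322, 0.1089]
orientation: [-3.136, 0.177, -0.002]
contact_force: [-0.5, -0.6, 0.0]
grip_width: 0.0595
gripper_force: 0.0
```

```bash
python3 go.py 442.2 231.5 40 -6.4
```

```text
d cm [-0.01  0.07  6.89] yaw -0.1 tilt [ 0.001  0.001 -1.   ] tcp [442.3 232.2 108.9] ang -6.5 F [-0.5 -0.6  0. ] w 0.0595 0.0 t 25.8 q7 [-0.53  0.4  -0.1   2.09  0.06  0.66 -2.35]
```

Call:
send_rows(
  steps=[
    {"dx": 0, "dy": 0.05, "dz": 3, "yaw": 0, "gripper": 0.7},
    {"dx": 0, "dy": 0.05, "dz": 5.5, "yaw": 0, "gripper": 0.7},
    {"dx": 0, "dy": 0.05, "dz": 6.9, "yaw": 0, "gripper": 0.7},
    {"dx": 0, "dy": 0.05, "dz": 6.9, "yaw": 0, "gripper": 0.7},
    {"dx": 0, "dy": 0.05, "dz": 6.9, "yaw": 0, "gripper": 0.7},
  ],
)

```text
clock: 26.42
tcp_pos: [0.442, 0.2321, 0.04]
orientation: [-3.136, 0.176, -0.001]
contact_force: [0.1, -0.1, 0.3]
grip_width: 0.0598
gripper_force: 0.0
```

Call:
send_rows(
  steps=[
    {"dx": 0, "dy": 0, "dz": 0, "yaw": 0, "gripper": 0.7},
    {"dx": 0, "dy": 0, "dz": 0, "yaw": 0, "gripper": 0.7},
  ],
)

```text
clock: 26.68
tcp_pos: [0.4418, 0.232, 0.0399]
orientation: [-3.136, 0.175, -0.001]
contact_force: [0.1, -0.4, -1.4]
grip_width: 0.0597
gripper_force: 0.0
```

Call:
send_rows(
  steps=[
    {"dx": 0, "dy": 0, "dz": 0, "yaw": 0, "gripper": 0.4},
    {"dx": 0, "dy": 0, "dz": 0, "yaw": 0, "gripper": 0.1},
    {"dx": 0, "dy": 0, "dz": 0, "yaw": 0, "gripper": 0.1},
    {"dx": 0, "dy": 0, "dz": 0, "yaw": 0, "gripper": 0.1},
    {"dx": 0, "dy": 0, "dz": 0, "yaw": 0, "gripper": 0.1},
  ],
)

```text
clock: 27.3
tcp_pos: [0.4415, 0.2318, 0.0396]
orientation: [3.137, -0.176, 0.0]
contact_force: [-1.7, -0.7, 4.8]
grip_width: 0.0255
gripper_force: 39.1
```

Call:
send_rows(
  steps=[
    {"dx": 0, "dy": 0, "dz": 0, "yaw": 0, "gripper": 0.1},
    {"dx": 0, "dy": 0, "dz": 0, "yaw": 0, "gripper": 0.1},
  ],
)

```text
clock: 27.55
tcp_pos: [0.4415, 0.2318, 0.0396]
orientation: [3.137, -0.175, 0.0]
contact_force: [-1.1, -0.7, 5.3]
grip_width: 0.0257
gripper_force: 39.1
```

```bash
python3 go.py 638.6 34.4 110 -6.4
```

```text
d cm [21.79 17.42 -7.04] yaw -0.0 tilt [ 0. -0. -1.] tcp [441.5 231.8  39.6] ang -6.4 F [-1.1 -0.7  5.3] w 0.0257 39.1 t 27.55 q7 [-0.54  0.52 -0.08  2.12  0.09  0.5  -2.37]
```

Call:
send_rows(
  steps=[
    {"dx": 0, "dy": 0, "dz": -4, "yaw": 0, "gripper": 0.1},
    {"dx": 0, "dy": 0, "dz": -9, "yaw": 0, "gripper": 0.1},
    {"dx": 2, "dy": 2, "dz": -12, "yaw": 0, "gripper": 0.1},
    {"dx": 5.5, "dy": 6, "dz": -12, "yaw": 0, "gripper": 0.1},
    {"dx": 9.5, "dy": 10, "dz": -12, "yaw": 0, "gripper": 0.1},
  ],
)

```text
clock: 28.18
tcp_pos: [0.5252, 0.1212, 0.1598]
orientation: [-3.136, 0.173, -0.001]
contact_force: [0.8, 0.3, -1.8]
grip_width: 0.0257
gripper_force: 39.7
```

Call:
send_rows(
  steps=[
    {"dx": 5, "dy": 3, "dz": 0, "yaw": 0, "gripper": 0.1},
    {"dx": 10, "dy": 6, "dz": 0, "yaw": 0, "gripper": 0.1},
    {"dx": 12.3, "dy": 7.4, "dz": 2, "yaw": 0, "gripper": 0.1},
    {"dx": 12.3, "dy": 7.4, "dz": 5, "yaw": 0, "gripper": 0.1},
    {"dx": 12.3, "dy": 7.4, "dz": 5, "yaw": 0, "gripper": 0.1},
  ],
)

```text
clock: 28.8
tcp_pos: [0.6364, 0.0342, 0.1064]
orientation: [3.136, -0.176, -0.01]
contact_force: [-0.3, 0.5, -1.0]
grip_width: 0.0257
gripper_force: 39.7
```

Call:
send_rows(
  steps=[
    {"dx": 0, "dy": 0, "dz": 0, "yaw": 0, "gripper": 0.1},
    {"dx": 0, "dy": 0, "dz": 0, "yaw": 0, "gripper": 0.1},
    {"dx": 0, "dy": 0, "dz": 0, "yaw": 0, "gripper": 0.1},
  ],
)

```text
clock: 29.18
tcp_pos: [0.6392, 0.0349, 0.1105]
orientation: [-3.136, 0.175, -0.003]
contact_force: [0.3, 0.4, -1.3]
grip_width: 0.0256
gripper_force: 39.7
```

```bash
python3 go.py 638.6 34.4 48.6 -6.4;python3 -c "
from h import *
f=grab('side'); cv2.imwrite('pics/s5.png',cv2.resize(f['color'][130:330,250:470,::-1],None,fx=3,fy=3))"
```

```text
d cm [-0.06  0.06  6.19] yaw 0.0 tilt [ 0.002  0.    -1.   ] tcp [639.2  34.9 110.5] ang -6.4 F [ 0.3  0.4 -1.3] w 0.0256 39.7 t 29.175 q7 [-0.14  0.58 -0.02  1.76  0.01  0.8  -1.85]
```

View pics/s5.png

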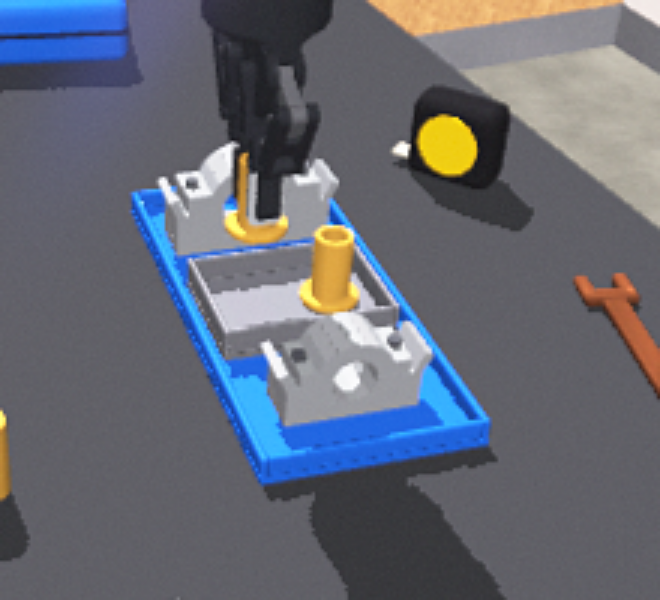

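The first bush stands upright in the box at about (333,270). The second hangs upright above the free end at about (255,220), and both caps are seated.

Call:
send_rows(
  steps=[
    {"dx": -0.05, "dy": 0.05, "dz": 2, "yaw": 0, "gripper": 0.1},
    {"dx": -0.05, "dy": 0.05, "dz": 4, "yaw": 0, "gripper": 0.1},
    {"dx": -0.05, "dy": 0.05, "dz": 5.4, "yaw": 0, "gripper": 0.1},
    {"dx": -0.05, "dy": 0.05, "dz": 5.9, "yaw": 0, "gripper": 0.1},
    {"dx": -0.05, "dy": 0.05, "dz": 5.9, "yaw": 0, "gripper": 0.1},
  ],
)

```text
clock: 29.85
tcp_pos: [0.6381, 0.0341, 0.0498]
orientation: [3.137, -0.176, -0.001]
contact_force: [-0.1, 0.7, -1.0]
grip_width: 0.0252
gripper_force: 39.7
```

Call:
send_rows(
  steps=[
    {"dx": 0, "dy": 0, "dz": 0.1, "yaw": 0, "gripper": 0.1},
    {"dx": 0, "dy": 0, "dz": 0.2, "yaw": 0, "gripper": 0.1},
    {"dx": 0, "dy": 0, "dz": 0.3, "yaw": 0, "gripper": 0.1},
    {"dx": 0, "dy": 0, "dz": 0.3, "yaw": 0, "gripper": 0.1},
  ],
)

```text
clock: 30.35
tcp_pos: [0.6385, 0.0342, 0.0486]
orientation: [-3.137, 0.176, -0.001]
contact_force: [-3.5, -0.6, 9.1]
grip_width: 0.0257
gripper_force: 40.5
```

Call:
send_rows(
  steps=[
    {"dx": 0, "dy": 0, "dz": -0.1, "yaw": 0, "gripper": 0.45},
    {"dx": 0, "dy": 0, "dz": -0.1, "yaw": 0, "gripper": 0.45},
    {"dx": 0, "dy": 0, "dz": -0.1, "yaw": 0, "gripper": 0.45},
    {"dx": 0, "dy": 0, "dz": -0.1, "yaw": 0, "gripper": 0.45},
    {"dx": 0, "dy": 0, "dz": -2, "yaw": 0, "gripper": 0.45},
  ],
)

```text
clock: 30.98
tcp_pos: [0.6369, 0.0341, 0.0665]
orientation: [3.136, -0.175, -0.005]
contact_force: [-0.7, -0.0, 0.7]
grip_width: 0.0384
gripper_force: 0.0
```

Call:
send_rows(
  steps=[
    {"dx": 0, "dy": 0, "dz": -4, "yaw": 0, "gripper": 0.45},
    {"dx": 0, "dy": 0, "dz": -9, "yaw": 0, "gripper": 0.45},
    {"dx": -6, "dy": 0, "dz": -12, "yaw": 0, "gripper": 0.45},
    {"dx": -11, "dy": 0, "dz": -12, "yaw": 0, "gripper": 0.45},
    {"dx": -15, "dy": 0, "dz": -12, "yaw": 0, "gripper": 0.45},
  ],
)

```text
clock: 31.6
tcp_pos: [0.4875, 0.0511, 0.1891]
orientation: [-3.136, 0.175, -0.003]
contact_force: [0.7, -0.2, -0.2]
grip_width: 0.0385
gripper_force: 0.0
```

Call:
send_rows(
  steps=[
    {"dx": 0, "dy": 0, "dz": 0, "yaw": 0, "gripper": 0.45},
    {"dx": 0, "dy": 0, "dz": 0, "yaw": 0, "gripper": 0.45},
    {"dx": 0, "dy": 0, "dz": 0, "yaw": 0, "gripper": 0.45},
  ],
)

```text
clock: 31.98
tcp_pos: [0.4904, 0.0508, 0.1877]
orientation: [-3.136, 0.176, -0.002]
contact_force: [1.1, 0.9, 0.1]
grip_width: 0.0383
gripper_force: 0.0
```

```bash
python3 - <<'E'
from tray import *
f=grab('top'); s=grab('side')
a=cv2.resize(f['color'][140:260,215:395],None,fx=2.2,fy=2.2); b=cv2.resize(s['color'][150:330,270:450],None,fx=2.2,fy=2.2)
h=max(len(a),len(b)); a=np.pad(a,((0,h-len(a)),(0,0),(0,0)))
cv2.imwrite('pics/f6.png',np.hstack([a,b])[:,:,::-1])
c,ex,ey,L=tray(f)
for y,zs in((-98,(24,38)),(98,(30,56))):
  P=L[abs(L[:,1]-y)<40]
  for z in zs: Q=P[P[:,2]>z]; print(y,z,len(Q),rect(Q/1000),Q[:,2].max())
E
```

```text
tray (array([665.5,  31.3]), 310.3, 142.9, 83.5)
-98 24 665 (array([  0.2, -97.7]), 98.2, 33.9, -0.6) 59.32974938046907
-98 38 572 (array([ -0.3, -97.5]), 97.1, 33.6, 0.1) 59.32974938046907
98 30 918 (array([ 0.2, 97.9]), 123.4, 34.7, 0.1) 74.14573594324148
98 56 406 (array([-7.6, 98.2]), 69.0, 34.0, -0.9) 74.14573594324148
```

View pics/f6.png

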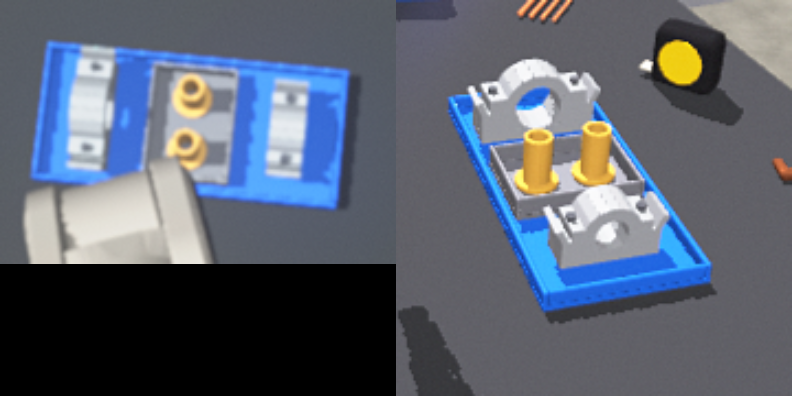

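```bash
python3 - <<'E'
from tray import *
f=grab('top'); c,ex,ey,L=tray(f)
for y,a,b in((98,34,46),(-98,24,33)):
  for s in(-1,1):
    P=L[(abs(L[:,1]-y)<14)&(s*L[:,0]>a)&(s*L[:,0]<b)]; print(y,s,np.percentile(P[:,2],[10,50,90]).round(1))
E
```

```text
tray (array([665.3,  31.2]), 310.0, 143.0, 83.4)
98 -1 [48.1 50.  54.8]
98 1 [47.5 50.7 54. ]
-98 -1 [37.8 40.9 44.6]
-98 1 [37.9 39.9 43.5]
```

Feet sit at the expected heights of 51 and 41 mm, and both caps are level. I'm handing in.

```bash
python3 -c "
from bench import workorder
print(workorder.hand_in())"
```

```text
the job is handed in; nothing more can be done
None
```

The kit is complete and handed in after about 32 s of the allowed 115 s: both round-backed caps sit level and fully down on their matching halves, within about 1 mm of centre along the bore, both flanged bushes stand upright in the parts box, and the square-backed cap and plain bush were never touched.

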